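Check and put away the classroom gear kit

TASK

Check the coarse 8-tooth gears on the table one at a time, in the order red, yellow, blue (leave out any that is missing): hold each flat over the white disc on the test station, in mesh with the black master gear, turn it until the master's white pointer has gone past one of the orange marks, keep it there for a second, then lay the gear flat in the teal case. Lay the fine 20-tooth gears (green, white), which do not fit the master, flat in the red tray, and at the end lower the lid of the case until it is fully shut. Do not knock over the bottle or the glue stick.

Things in the scene. Friction and masses are not known exactly. Their poses are not given: they have to be found in the camera images.
- station: Fixed test station: aluminium plate 176 mm (x) by 112 mm (y), 12 mm thick. Origin: centre of its underside, on the table; x points from the checking place to the master gear, z up.
- master_axis (a point): Point on the master gear's axis, at the plate's top face, 32 mm from the station's centre along its +x; its axes turn with the master, x along the white pointer. The master has 8 teeth just like the coarse gears: 76 mm over the tips, from 0.5 to 10.5 mm above the plate; a steel stub of 9 mm radius rises to 25 mm above the plate.
- mesh_spot (a point): Centre of the white disc on the plate's top, 64 mm from the master's axis towards station -x: a coarse gear flat on the plate with its axis here is in full mesh, with 5 mm of play. With the master at 0 a gap between its teeth faces this spot, so the gear needs a tooth pointing at the master: its x axis along the station's x or at a multiple of 45 degrees to it.
- master (a joint): Turn of the black master gear about its upright post, rad, counter-clockwise from above positive; stops at -0.75 and 0.75. A weak spring (0.1 N m/rad) centres it at 0 when let go. Its white pointer lies along station +x at 0 and reaches an orange mark on the plate at 0.40 or -0.40. A meshed coarse gear turned one way turns it the other way by the same angle, less up to 0.16 of play.
- case: Fixed teal storage case, open at the top: 136 mm (x) by 290 mm (y) by 64 mm high, walls and floor 6 mm thick. Origin: centre of its underside; its lid is hinged along the top of the +x wall (away from the robot).
- lid (a joint): Angle of the case's white lid, rad: 0 shut, about 1.6 to 1.8 standing open at the start, opens to 2.1. The hinge is stiff (0.15 N m), so the lid stays wherever it is left and must be moved all the way down; about 1.2 N at the edge moves it.
- lid_hinge (a point): Middle of the lid's hinge line, 64.5 mm above the case's underside, at the case's +x wall; the hinge line runs along the case's y. The lid is 136 mm from hinge to free edge, 290 mm wide, 8 mm thick; the lower face of the shut lid passes through this point.
- lid_edge (a point): Middle of the lid's free edge, half-way through its thickness.
- lid_handle (a point): End of the black knob on the lid's outer face, 35 mm off that face and 30 mm from the free edge, half-way along the lid.
- tray: Fixed red open tray, 136 mm (x) by 210 mm (y) by 45 mm high, walls and floor 5 mm thick. Origin: centre of its underside.
- red_mid (a point): Loose red plastic gear, may be absent: 8 coarse teeth (round-ended bars 10 mm wide, 45 degrees apart, one along the gear's +x); 76 mm over the tips, 10 mm thick, 60 g. On its middle an upright grip fin, 36 mm along the gear's x, 12 mm thick along y, from 10 to 48 mm above the underside. Point: on the gear's axis, 24 mm above the underside; z: its axis, up when it lies flat.
- yellow_mid (a point): Loose yellow plastic gear, may be absent: 8 coarse teeth (round-ended bars 10 mm wide, 45 degrees apart, one along the gear's +x); 76 mm over the tips, 10 mm thick, 60 g. On its middle an upright grip fin, 36 mm along the gear's x, 12 mm thick along y, from 10 to 48 mm above the underside. Point: on the gear's axis, 24 mm above the underside; z: its axis, up when it lies flat.
- blue_mid (a point): Loose blue plastic gear, may be absent: 8 coarse teeth (round-ended bars 10 mm wide, 45 degrees apart, one along the gear's +x); 76 mm over the tips, 10 mm thick, 60 g. On its middle an upright grip fin, 36 mm along the gear's x, 12 mm thick along y, from 10 to 48 mm above the underside. Point: on the gear's axis, 24 mm above the underside; z: its axis, up when it lies flat.
- green_mid (a point): Loose green plastic gear, may be absent: 20 fine teeth, which do not mesh with the master; 76 mm over the tips, 10 mm thick, 60 g. On its middle an upright grip fin, 36 mm along the gear's x, 12 mm thick along y, from 10 to 48 mm above the underside. Point: on the gear's axis, 24 mm above the underside; z: its axis, up when it lies flat.
- white_mid (a point): Loose white plastic gear, may be absent: 20 fine teeth, which do not mesh with the master; 76 mm over the tips, 10 mm thick, 60 g. On its middle an upright grip fin, 36 mm along the gear's x, 12 mm thick along y, from 10 to 48 mm above the underside. Point: on the gear's axis, 24 mm above the underside; z: its axis, up when it lies flat.
- milk: White bottle with a red cap, upright, 68 mm wide, 170 mm high (bystander). Origin: centre of its underside.
- glue: Orange glue stick standing upright, 30 mm wide, 90 mm high (bystander). Origin: centre of its underside.
Mind the look-alikes: they are no part of the job. What is shaped like the part that bears red_mid but pink or purple is not meant. Of the things shaped like the part that bears yellow_mid, the yellow one is meant.

How it is judged:
On the way, in this order (a step that is already met when the one before it is completed fails the run):
1. the red gear is held flat in mesh (its axis within 10 mm of the mesh spot) and has turned the master, so that seen from the master (x along its pointer) the gear lies over 20 mm to one side (horizontal distance between red_mid and mesh_spot below 0.01 m and z of red_mid in the frame of master_axis below 0.032 m and angle between red_mid's own z axis and vertical below 0.2 rad and (y of red_mid in the frame of master_axis above 0.02 m or y of red_mid in the frame of master_axis below -0.02 m)), for 0.3 s.
2. the yellow gear is held flat in mesh (its axis within 10 mm of the mesh spot) and has turned the master, so that seen from the master (x along its pointer) the gear lies over 20 mm to one side (horizontal distance between yellow_mid and mesh_spot below 0.01 m and z of yellow_mid in the frame of master_axis below 0.032 m and angle between yellow_mid's own z axis and vertical below 0.2 rad and (y of yellow_mid in the frame of master_axis above 0.02 m or y of yellow_mid in the frame of master_axis below -0.02 m)), for 0.3 s.
3. the blue gear is held flat in mesh (its axis within 10 mm of the mesh spot) and has turned the master, so that seen from the master (x along its pointer) the gear lies over 20 mm to one side (horizontal distance between blue_mid and mesh_spot below 0.01 m and z of blue_mid in the frame of master_axis below 0.032 m and angle between blue_mid's own z axis and vertical below 0.2 rad and (y of blue_mid in the frame of master_axis above 0.02 m or y of blue_mid in the frame of master_axis below -0.02 m)), for 0.3 s.
At the end, for the whole second after the job is handed in: Every coarse gear that is present lies flat (tilt under 0.25 rad, underside within 8 mm of the floor) inside the teal case, every fine gear that is present lies likewise in the red tray, all at rest, and the case's lid is shut (under 0.06 rad) (x of red_mid in the frame of case between -0.055 and 0.055 m and y of red_mid in the frame of case between -0.13 and 0.13 m and z of each of red_mid, yellow_mid, blue_mid in the frame of case below 0.038 m and angle between each of red_mid, yellow_mid, blue_mid, green_mid, white_mid's own z axis and vertical below 0.25 rad and x of yellow_mid in the frame of case between -0.055 and 0.055 m and y of yellow_mid in the frame of case between -0.13 and 0.13 m and x of blue_mid in the frame of case between -0.055 and 0.055 m and y of blue_mid in the frame of case between -0.13 and 0.13 m and x of green_mid in the frame of tray between -0.055 and 0.055 m and y of green_mid in the frame of tray between -0.095 and 0.095 m and z of each of green_mid, white_mid in the frame of tray below 0.037 m and x of white_mid in the frame of tray between -0.055 and 0.055 m and y of white_mid in the frame of tray between -0.095 and 0.095 m and value of joint lid below 0.06 rad and linear speed of each of red, yellow, blue, green, white below 0.03 m/s); the robot touches nothing.
It fails at once if the bottle is knocked over (angle between milk's own z axis and vertical above 0.6 rad).
It fails at once if the glue stick is knocked over (angle between glue's own z axis and vertical above 0.6 rad).
Of red, yellow, blue only 2 to 3 are there at a start; the rules pass over those that are not, and their reading is None.
Of green, white only 1 to 2 are there at a start; the rules pass over those that are not, and their reading is None.
At some moment in a run one of red, yellow, blue, green, white may be knocked a few centimetres aside while the robot is not near it.
Once in a run the grip may slacken for a moment while it holds something.
It also fails if it takes over 210 s, if anything falls off the work surface, if the arm or the gripper's body presses on something with over 40 N, if the wrist force passes 120 N, or if a joint passes its speed limit or range.

ROBOT

A 6-joint arm with a two-finger parallel gripper is mounted at the origin on the work surface. World frame = base frame: x ahead of the robot, y to its left, z up, the work surface at z = 0. Lengths are in m, angles in rad, forces in N, time in s.
With the tool pointing down it reaches from about 0.25 to 0.725 m from the base axis. Payload 9.7 kg.
Tool frame: the origin (TCP) lies at the very end of the fingers, on their centre line; the grasp point (between the pads) lies behind it (robot.pinch_z is the z of the grasp point in the tool frame, in m); z points along the fingers, y is the line along which they close (so a half turn about z gives the same grasp; the last joint's range is limited). The gripper opens to 85 mm and grips with 20 to 120 N. Pads are 22 mm wide; open, the fingers measure 114 mm over their backs; the gripper's body (76 mm by 85 mm) begins 54 mm behind the grasp point. The pads swing forward as they close: fully open they stand 13 mm farther back than shut.
Start: joints at [-1.185, 0.087, 0.176, 1.66, 0, 1.571], TCP at [0.207, -0.51, 0.231] pointing down, gripper open.
Joint ranges: [-3.13, 3.13], [-0.85, 1.81], [-1.15, 1.24], [-2.2, 2.28], [-1.44, 1.52], [-3.14, 3.14]. Speed limits (rad/s): [2.22, 2.22, 2.57, 3.14, 3.14, 3.14].

INTERFACE

Orientations are given as a unit quaternion [x, y, z, w].
In Python, from plant import robot gives the robot as it stands. The module is installed in compiled form; this text tells all that it offers.
- The arm moves only by the tool step_arm, never from a script. Its argument "rows" is one flat list of numbers, 4 for each row, row after row: the shift along the world's x, y, z in cm, then the turn about the world's z in rad. A call has 1 to 10 rows; each row is the pose to reach, as a shift and turn from the pose commanded when the call began; what a row does not reach only later rows make up. A row lasts 1/8 s, in which the tool goes at most 62.5 mm and 10.7 degrees, less where a joint would pass 70% of its speed; a pose out of reach is approached as far as the arm can. A call with a gripper value outside its range is refused whole. "claw" is the opening, from 0 (shut) to 1 (fully open), set as the call begins (left out, the last holds). The fingers move at their own pace and stop on an object; the grip force is fixed at half the most. Time passes only in rows, so rows that repeat a pose let the fingers close. It gives the time, the measured TCP pose, the force, the opening and the grip force at its end, in the units of the state.
- robot.get_state(): the state, without advancing time (a new reading comes with each control period).
- robot.capture(name): name is "scene" or "top" or "wrist"; returns a dict with "frame" (480x640x3 uint8, red, green, blue), "z_map" (480x640 float32, m along the optical axis (not along the pixel's ray), 0 where there is no reading), "camera_matrix" (3x3 intrinsics, pixels), "D" ([k1, k2, p1, p2, k3] as OpenCV has them; the pictures are not rectified), "rvec" (rotation vector, rad) and "tvec" (3), from world to camera coordinates, as OpenCV has them; the wrist camera has in their place "mount" (4x4, takes a point from camera to tool coordinates, whose origin is the TCP and whose axes are the flange's). Camera axes: x right, y down, z forward; pixel columns grow to the right and rows downward; lengths in m; the calibration is good to about 2 mm. A picture is of the moment at which its call begins: read the wrist's pose just before it.
- robot.finish_job(): hands the job in; it is judged then, once.
The state is a dict: "time_s": time; "joint_pos": joint angles; "joint_vel": joint speeds; "joint_torque": joint torques, N m; "tool_pos": TCP position; "ee_rot": TCP orientation; "wrist_force": force on the tool from outside, world axes, zero at the start; "wrist_torque": the same for the moment, N m; "width": finger opening in m; "grip_force": force on a finger pad.
Only numpy, scipy, OpenCV 4.12 (cv2) and the standard library are available. Lean on these libraries where they do the work, as an engineer would, in place of code of your own. Each camera call takes 0.05 s, during which the arm holds its last target. There are 200 camera calls.

## Working session

There is one attempt and no reset: what is moved stays moved. The work goes in short steps, Python scripts to look and compute and a tool call to move; the robot and the scene stay as the last step left them, time stands still between calls to the robot, and variables do not carry over. Pictures are saved under pics/ and viewed, at most 17 in all, crops included, and the job is handed in when it is done.

Besides the shell and the picture viewer there is one more tool, called as a command line: name --argument value ..., lists and objects as JSON in quotes. step_arm: Moves the arm, as the interface text tells. Its arguments: {"type":"object","properties":{"rows":{"type":"array","items":{"type":"number"}},"claw":{"type":"number"}},"required":["rows"]}

```bash
mkdir -p pics; cat > h.py <<'E'
import numpy as np, cv2
from plant import robot
from scipy.spatial.transform import Rotation as R
def cap(n):
    s=robot.get_state(); c=robot.capture(n); c['n']=n
    if n=='wrist':
        T=np.eye(4);T[:3,:3]=R.from_quat(s['ee_rot']).as_matrix();T[:3,3]=s['tool_pos']
        c['cw']=T@np.array(c['mount'])
    else:
        T=np.eye(4);T[:3,:3]=cv2.Rodrigues(np.array(c['rvec'],float))[0];T[:3,3]=np.ravel(c['tvec'])
        c['cw']=np.linalg.inv(T)
    return c
def save(c,f,box=None,sc=1):
    im=c['frame'][...,::-1]
    if box: im=im[box[1]:box[3],box[0]:box[2]]
    cv2.imwrite('pics/'+f,cv2.resize(im,None,fx=sc,fy=sc,interpolation=cv2.INTER_CUBIC))
def rays(c,uv):
    p=cv2.undistortPoints(np.array(uv,float).reshape(-1,1,2),np.array(c['camera_matrix'],float),np.array(c['D'],float)).reshape(-1,2)
    d=np.c_[p,np.ones(len(p))]
    return c['cw'][:3,3],d@c['cw'][:3,:3].T
def plane(c,uv,z):
    o,d=rays(c,uv); return o+d*((z-o[2])/d[:,2])[:,None]
def cloud(c):
    h,w=c['z_map'].shape
    u,v=np.meshgrid(np.arange(w),np.arange(h))
    o,d=rays(c,np.c_[u.ravel(),v.ravel()])
    P=o+d*c['z_map'].ravel()[:,None]
    P[c['z_map'].ravel()<=0]=np.nan
    return P.reshape(h,w,3)
def hsv(c): return cv2.cvtColor(c['frame'],cv2.COLOR_RGB2HSV)
E
python3 - <<'E'
from h import *
for n in ('scene','top'):
    c=cap(n); save(c,n+'0.png'); print(n,c['cw'][:3,3],c['cw'][:3,2])
print(robot.get_state(),robot.pinch_z)
E
```

```text
scene [ 0.88028898 -0.56759226  0.71733808] [-0.3586399   0.62396756 -0.69429238]
top [0.30656432 0.02649934 1.26240989] [ 0.18779824 -0.00779514 -0.98217669]
{'time_s': 0.1, 'joint_pos': array([-1.18500600e+00,  8.74133808e-02,  1.75220798e-01,  1.65981518e+00,
       -9.02556434e-06,  1.57082453e+00]), 'joint_vel': array([ 0.00055416, -0.00072931,  0.0029808 ,  0.00105203, -0.00159839,
        0.00074852]), 'joint_torque': array([-6.71907765e-04, -5.21557224e+01,  4.65655231e+01,  1.59023440e-02,
       -5.44553203e-06,  1.44060942e-05]), 'tool_pos': array([ 0.20687931, -0.5093831 ,  0.23065322]), 'ee_rot': array([ 9.81455865e-01,  1.91687291e-01, -1.20554348e-04, -5.93617398e-04]), 'wrist_force': array([-0.30503518,  0.18682155, -0.15678587]), 'wrist_torque': array([-0.00628591,  0.064835  , -0.00120606]), 'grip_force': 0.0, 'width': 0.08556458335890799} -0.0187
```

View pics/top0.png

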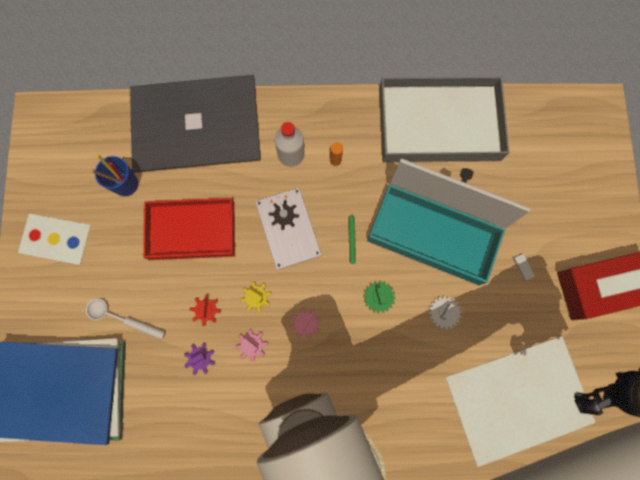

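View pics/scene0.png

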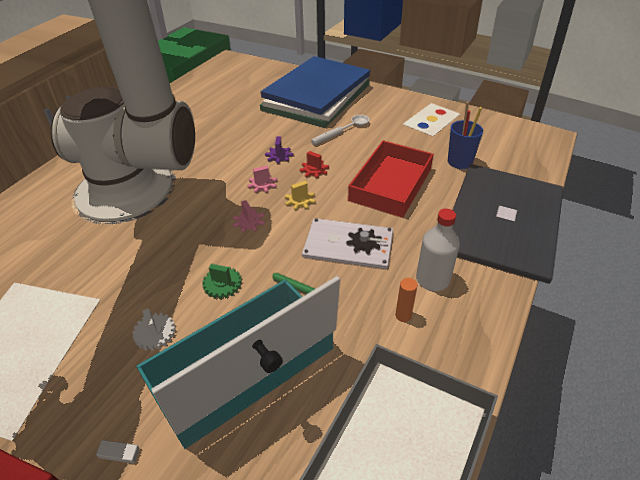

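Top view: red gear is at (205,309), yellow at (256,297), green at (380,297) and white at (445,312). There is no blue gear. The look-alikes are purple (200,358), pink (252,345) and dark pink (306,322). The station is at (288,229), the tray at (190,229), the case at (435,232) with its lid open, the bottle at (290,145) and the glue stick at (336,154). Next I'll measure them and save one enlarged crop to confirm the colours.

```bash
cat > m.py <<'E'
from h import *
HS={'red':((0,150,90),(8,255,255)),'yellow':((22,130,90),(34,255,255)),'green':((50,110,40),(75,255,255))}
def gear(c,name,near=None,r=0.06):
    P=cloud(c);
    if name=='white':
        H=hsv(c); m=(H[...,1]<70)
    else:
        m=cv2.inRange(hsv(c),*map(np.array,HS[name]))>0
    ok=m&(np.nan_to_num(P[...,2],nan=-1)>0.004)&(np.nan_to_num(P[...,2],nan=9)<0.3)
    if near is not None: ok&=np.hypot(P[...,0]-near[0],P[...,1]-near[1])<r
    Q=P[ok]; 
    zt=np.percentile(Q[:,2],97)
    fin=ok&(P[...,2]>zt-0.008)
    cs,_=cv2.findContours(fin.astype(np.uint8),cv2.RETR_EXTERNAL,cv2.CHAIN_APPROX_NONE)
    b=max(cs,key=cv2.contourArea)
    W=plane(c,b.reshape(-1,2),zt)[:,:2].astype(np.float32)
    (cx,cy),(w,h),a=cv2.minAreaRect(W)
    if w<h: a+=90; w,h=h,w
    low=Q[Q[:,2]<zt-0.025]
    (bx,by),br=cv2.minEnclosingCircle(low[:,:2].astype(np.float32)) if len(low)>5 else ((0,0),0)
    print(c['n'],name,'fin c',np.round([cx,cy],4),'wh',round(w,3),round(h,3),'ang',round((a+90)%180-90,1),'ztop',round(zt,4),'body',np.round([bx,by,br],4),len(Q))
    return cx,cy,a,zt
E
python3 - <<'E'
from m import *
t=cap('top');s=cap('scene')
pos={}
P=cloud(t)
for n,uv in dict(red=(205,309),yellow=(256,297),green=(380,297),white=(445,312)).items():
    near=plane(t,[uv],0.01)[0]
    for c in (t,s):
        try: gear(c,n,near)
        except Exception as e: print(n,c['n'],e)
def box(name,m,z):
    cs,_=cv2.findContours(m.astype(np.uint8),cv2.RETR_EXTERNAL,cv2.CHAIN_APPROX_NONE)
    b=max(cs,key=cv2.contourArea); W=plane(t,b.reshape(-1,2),z)[:,:2].astype(np.float32)
    print(name,cv2.minAreaRect(W),cv2.boundingRect(b))
H=hsv(t); zz=np.nan_to_num(P[...,2])
U,V=np.meshgrid(np.arange(640),np.arange(480))
def roi(a,b,c,d): return (U>a)&(U<c)&(V>b)&(V<d)
m=(zz>0.007)&(zz<0.03)&roi(245,180,335,280); print('plate z',np.median(zz[m&(H[...,1]<60)&(H[...,2]>120)])); box('plate',m,0.012)
m=(zz>0.035)&(zz<0.055)&roi(130,185,245,270);print('tray z',np.median(zz[m]));box('tray',(zz>0.02)&roi(130,185,245,270),0.045)
m=(H[...,0]>80)&(H[...,0]<100)&(H[...,1]>100)&(zz>0.055)&roi(355,150,535,290);print('case rim z',np.median(zz[m]));box('case',m,0.064)
m=(H[...,0]>80)&(H[...,0]<100)&(H[...,1]>100)&roi(355,150,535,290);print('tealpts',np.percentile(zz[m],[5,50,95]))
for u,v,nn in((290,150,'milk'),(336,150,'glue'),(284,214,'stub'),(352,240,'pen'),(466,175,'handle')): print(nn,P[v,u])
save(t,'t1.png',(180,180,340,380),3)
save(s,'s1.png',(290,210,410,280),6)
E
```

```text
top red fin c [0.3817 0.2811] wh 0.034 0.011 ang 1.1 ztop 0.0494 body [0.3807 0.2814 0.0362] 478
scene red fin c [0.3817 0.2742] wh 0.038 0.021 ang -5.6 ztop 0.0484 body [0.3817 0.279  0.0373] 395
top yellow fin c [0.411  0.1624] wh 0.036 0.012 ang 57.5 ztop 0.05 body [0.4102 0.1622 0.0363] 477
scene yellow fin c [0.3824 0.153 ] wh 0.008 0.003 ang -9.1 ztop 0.0095 body [0 0 0] 14
top green fin c [ 0.4054 -0.128 ] wh 0.036 0.012 ang 13.1 ztop 0.05 body [ 0.4055 -0.1281  0.0355] 625
scene green fin c [ 0.4077 -0.1334] wh 0.036 0.015 ang 14.6 ztop 0.0493 body [ 0.4066 -0.1318  0.0383] 591
top white fin c [ 0.366 -0.28 ] wh 0.037 0.013 ang -35.6 ztop 0.0494 body [ 0.3663 -0.2815  0.0376] 711
scene white fin c [ 0.3689 -0.286 ] wh 0.044 0.011 ang -36.1 ztop 0.0487 body [ 0.3664 -0.2847  0.0396] 1155
plate z 0.012363124205527765
plate ((0.5743733644485474, 0.08728249371051788), (0.1764528602361679, 0.11387933045625687), 17.15558624267578) (255, 188, 66, 81)
tray z 0.0436047714213561
tray ((0.5719254016876221, 0.31828078627586365), (0.14036813378334045, 0.21321821212768555), 1.7234898805618286) (143, 197, 91, 62)
case rim z 0.06299733726427015
case ((0.5453835725784302, -0.2610337734222412), (0.2867807149887085, 0.1359962821006775), 67.04524993896484) (370, 185, 134, 97)
tealpts [0.002524   0.00759674 0.06366725]
milk [0.7345501  0.07441459 0.10962833]
glue [ 0.7383203  -0.03137838  0.09494447]
stub [0.60220121 0.0928556  0.03627589]
pen [ 0.54037564 -0.06780578  0.01764797]
handle [ 0.64636625 -0.30300171  0.18238457]
```

View pics/t1.png

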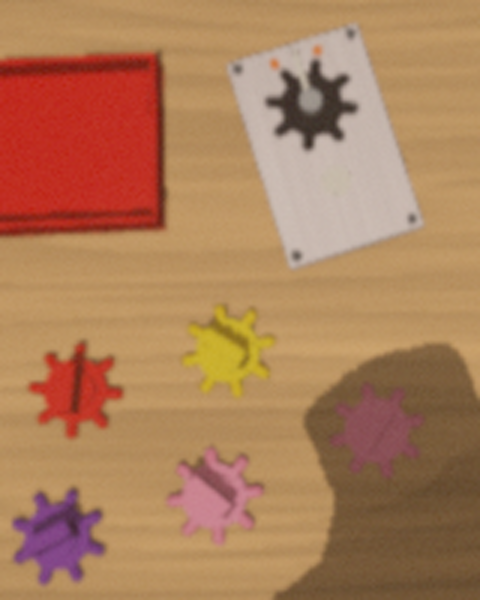

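The crop confirms it. Red is the only truly red coarse gear, at top-view (205,309), and yellow is at (256,297). The purple and both pinks are look-alikes. Now I'll move over red.

step_arm --rows '[2,5,0,0.17,4,10,0,0.34,6,15,0,0.51,8,20,0,0.68,10,26,0,0.85,12,32,0,1.02,14,38,0,1.19,16,44,0,1.36,17,50,0,1.53,17,55,0,1.7]'

```text
time_s: 1.45
tool_pos: [0.3769, 0.0427, 0.2311]
ee_rot: [0.501, 0.866, 0.0, 0.0]
wrist_force: [0.7, 0.0, -0.0]
width: 0.0854
grip_force: 0.0
```

step_arm --rows '[0,5,0,0.17,0,10,0,0.34,0,15,0,0.51,0,20,0,0.68,0,24,0,0.85,0,24,0,1.02,0,24,0,1.02]'

```text
time_s: 2.33
tool_pos: [0.3767, 0.2807, 0.231]
ee_rot: [0.018, 1.0, -0.0, -0.0]
wrist_force: [-0.0, 0.4, -0.0]
width: 0.0854
grip_force: 0.0
```

```bash
python3 - <<'E'
from m import *
s=robot.get_state();print(s['joint_pos'],s['tool_pos'],R.from_quat(s['ee_rot']).as_matrix()[:2,0])
c=cap('wrist'); print(c['mount']); save(c,'w1.png')
gear(c,'red',(0.381,0.28))
gear(c,'yellow',(0.41,0.162))
E
```

```text
[ 6.40396404e-01 -1.03363312e-01 -1.36957596e-02  1.66120899e+00
 -5.55241709e-05  6.76467005e-01] [0.37673688 0.28070958 0.23097013] [-0.99934937  0.03606289]
[[ 1.46771859e-03 -9.63266092e-01 -2.68544750e-01  6.82041524e-02]
 [ 9.99998923e-01  1.42095895e-03  3.68487689e-04 -6.23126220e-04]
 [ 2.66393690e-05 -2.68545001e-01  9.63267139e-01 -1.43674350e-01]
 [ 0.00000000e+00  0.00000000e+00  0.00000000e+00  1.00000000e+00]]
wrist red fin c [0.3808 0.2819] wh 0.037 0.012 ang -5.0 ztop 0.05 body [0.3812 0.2814 0.0374] 2791
wrist yellow fin c [0.4102 0.1642] wh 0.032 0.014 ang 57.1 ztop 0.0502 body [0.41   0.1622 0.036 ] 716
```

View pics/w1.png

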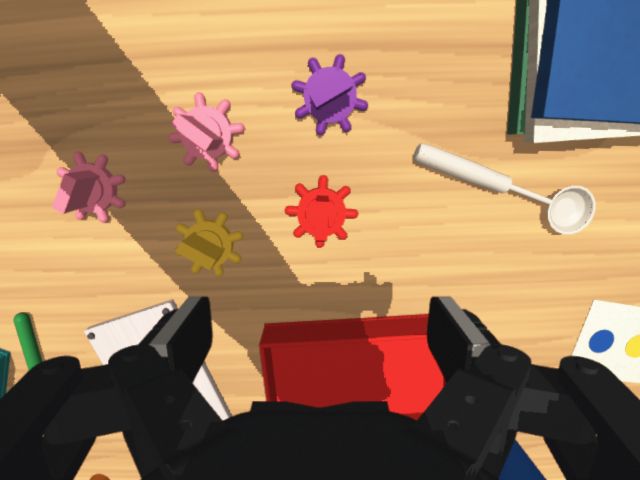

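The wrist view shows red at (321,210) directly ahead, with its neighbours clear. Now I'll grasp it.

step_arm --rows '[0.4,0.1,-6,-0.05,0.4,0.1,-12,-0.05,0.4,0.1,-18,-0.05,0.4,0.1,-21.4,-0.05,0.4,0.1,-21.4,-0.05]' --claw 0.6

```text
time_s: 3.0
tool_pos: [0.3796, 0.2798, 0.0153]
ee_rot: [0.045, 0.999, -0.001, -0.002]
wrist_force: [-0.1, -0.2, 0.2]
width: 0.0509
grip_force: 0.0
```

step_arm --rows '[0,0,0,0,0,0,0,0,0,0,0,0,0,0,0,0,0,0,0,0,0,0,0,0]' --claw 0

```text
time_s: 3.75
tool_pos: [0.3821, 0.2822, 0.0194]
ee_rot: [0.043, 0.999, 0.001, 0.001]
wrist_force: [-0.4, -0.9, 7.0]
width: 0.0109
grip_force: 59.5
```

step_arm --rows '[0,0,4,0,0,0,8,0,0,0,12,0,0,0,12,0]'

```text
time_s: 4.25
tool_pos: [0.3824, 0.2825, 0.1413]
ee_rot: [0.043, 0.999, 0.002, 0.003]
wrist_force: [-0.4, -0.4, -1.4]
width: 0.0111
grip_force: 58.7
```

```bash
python3 - <<'E'
from m import *
s=robot.get_state();print(s['time_s'],s['width'],s['tool_pos'],R.from_quat(s['ee_rot']).as_matrix()[:2,0])
c=cap('wrist'); save(c,'w2.png')
P=cloud(c);zz=np.nan_to_num(P[...,2])
m=(cv2.inRange(hsv(c),(0,150,60),(8,255,255))>0)&(np.hypot(P[...,0]-s['tool_pos'][0],P[...,1]-s['tool_pos'][1])<0.06)&(zz>0.09)
print(np.percentile(zz[m],[2,50,98]))
E
```

```text
4.25 0.01110952521843719 [0.38243405 0.28251031 0.14131266] [-0.99628085  0.0860282 ]
[0.12843995 0.13355161 0.17225274]
```

View pics/w2.png

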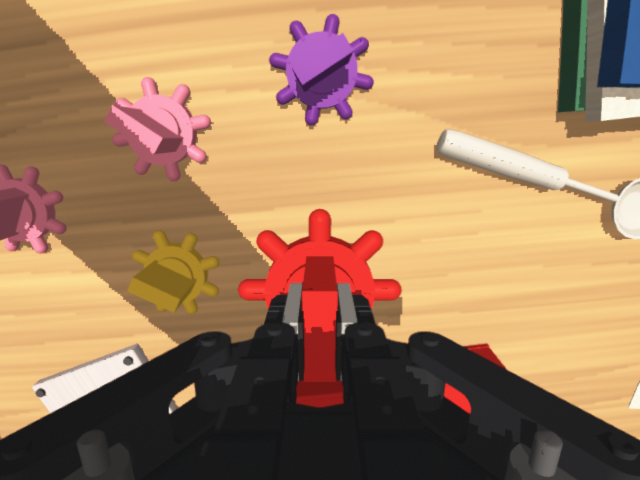

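Red is held: the fin is between the pads at (320,300) and the gear is flat. Now moving above the mesh spot.

step_arm --rows '[3,-4,0,0.1,6,-8,0,0.2,9,-12,0,0.3,12,-16,0,0.387,16.2,-20.5,0,0.387,16.2,-20.5,0,0.387,16.2,-20.5,0,0.387]'

```text
time_s: 5.18
tool_pos: [0.5424, 0.0763, 0.1362]
ee_rot: [-0.15, 0.989, 0.0, -0.001]
wrist_force: [-0.1, 0.2, -1.3]
width: 0.0111
grip_force: 58.8
```

```bash
python3 - <<'E'
from m import *
s=robot.get_state();print(s['time_s'],s['width'],s['tool_pos'],R.from_quat(s['ee_rot']).as_euler('zyx'))
r=R.from_quat(s['ee_rot']).as_matrix(); print(np.degrees(np.arctan2(r[1,0],r[0,0])))
c=cap('wrist'); save(c,'w3.png')
t=cap('top'); P=cloud(t);zz=np.nan_to_num(P[...,2]);H=hsv(t)
# dark screws & plate seen from top
print(zz[214,284])
E
```

```text
5.175 0.011088783361650425 [0.54237291 0.07628305 0.13622943] [ 2.84134240e+00 -1.99210703e-03  3.14153033e+00]
-162.79690226965437
0.6156594161360008
```

View pics/w3.png

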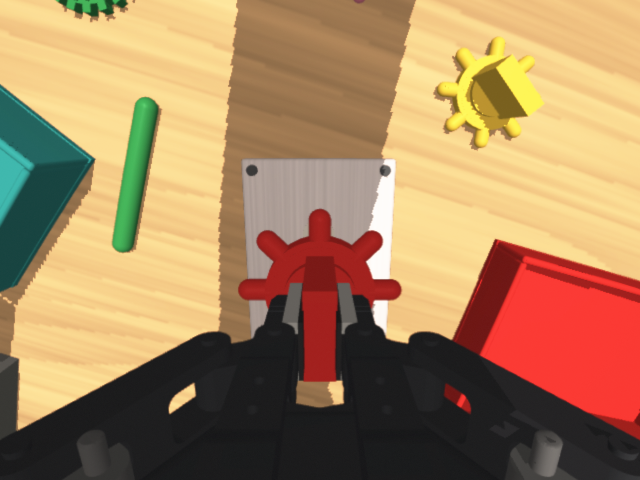

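The plate's near edge is at (243,160)–(395,160), centred on the held gear's axis at column 320. I'll use those corners to refine the station pose.

```bash
python3 - <<'E'
from m import *
c=cap('wrist')
A=plane(c,[(243,160),(395,160)],0.012)[:,:2]; print(A)
d=A[1]-A[0]; print('len',np.linalg.norm(d)); 
a=np.arctan2(d[1],d[0]); print('y-dir ang',np.degrees(a))
m=A.mean(0)
for a in (np.radians(17.16),):
    x=np.array([np.cos(a),np.sin(a)]); print('spot from near edge',m+x*0.056,'centre',m+x*.088)
# gear tip held: red tooth tip at (320,209) height
P=cloud(c);print('tip',P[216,320],'L',P[289,245],'R',P[289,395])
print(robot.get_state()['tool_pos'])
E
```

```text
[[0.50802013 0.00821664]
 [0.47515576 0.11313534]]
len 0.10994544384892693
y-dir ang 107.39246487531204
spot from near edge [0.54509508 0.07719829] centre [0.57567059 0.08663961]
tip [0.50766124 0.06622705 0.12812609] L [0.54958369 0.04399006 0.12872698] R [0.52949046 0.10853883 0.12846227]
[0.54227593 0.0773143  0.13715803]
```

step_arm --rows '[0.2,0.1,-4,0,0.2,0.1,-7,0,0.2,0.1,-8.5,0,0.2,0.1,-9.5,0,0.2,0.1,-10.3,0,0.2,0.1,-10.3,0,0.2,0.1,-10.3,0]'

```text
time_s: 6.2
tool_pos: [0.5454, 0.0774, 0.035]
ee_rot: [-0.15, 0.989, -0.0, 0.001]
wrist_force: [-0.3, 0.6, -0.0]
width: 0.011
grip_force: 58.8
```

```bash
cat > look.py <<'E'
from m import *
import sys
s=robot.get_state(); r=R.from_quat(s['ee_rot']).as_matrix()
print(s['time_s'],s['width'],s['tool_pos'],np.degrees(np.arctan2(r[1,0],r[0,0])),s['wrist_force'])
c=cap('scene'); save(c,sys.argv[1],(290,190,430,295),5)
E
python3 look.py s2.png
```

```text
6.2 0.011003875034757159 [0.54537131 0.07744608 0.03500786] -162.7485372932686 [-0.2564275   0.55442158 -0.03307071]
```

View pics/s2.png

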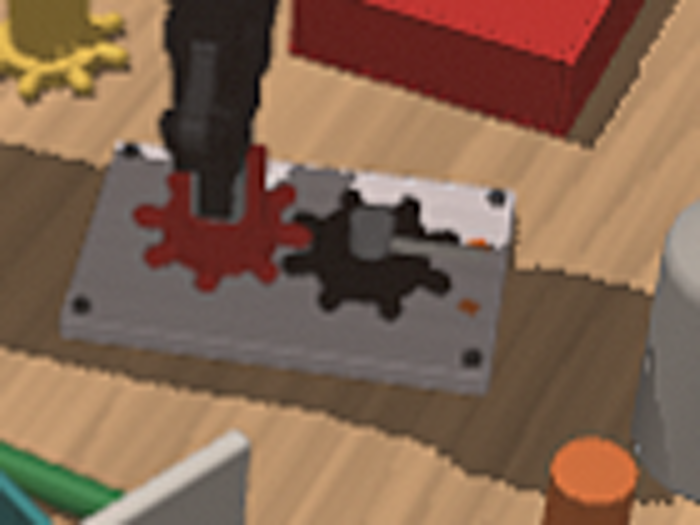

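Red is in mesh, its tooth entering the master's gap at crop (290,240). Turning it and holding.

step_arm --rows '[0,0,-0.1,0.15,0,0,-0.1,0.3,0,0,-0.1,0.45,0,0,-0.1,0.6,0,0,-0.1,0.66,0,0,-0.1,0.66,0,0,-0.1,0.66,0,0,-0.1,0.66,0,0,-0.1,0.66,0,0,-0.1,0.66]'

```text
time_s: 7.5
tool_pos: [0.5451, 0.0774, 0.0333]
ee_rot: [-0.462, 0.887, -0.0, 0.0]
wrist_force: [1.4, -1.9, -0.4]
width: 0.0109
grip_force: 59.0
```

step_arm --rows '[0,0,0,0,0,0,0,0,0,0,0,0,0,0,0,0]'

```text
time_s: 8.0
tool_pos: [0.545, 0.0774, 0.0333]
ee_rot: [-0.462, 0.887, 0.0, 0.0]
wrist_force: [1.0, -1.6, -0.5]
width: 0.0108
grip_force: 58.9
```

```bash
python3 look.py s3.png
```

```text
8.0 0.010803782336268372 [0.54497109 0.07743436 0.03325983] -124.92709107154789 [ 0.98544792 -1.57878608 -0.50625974]
```

View pics/s3.png

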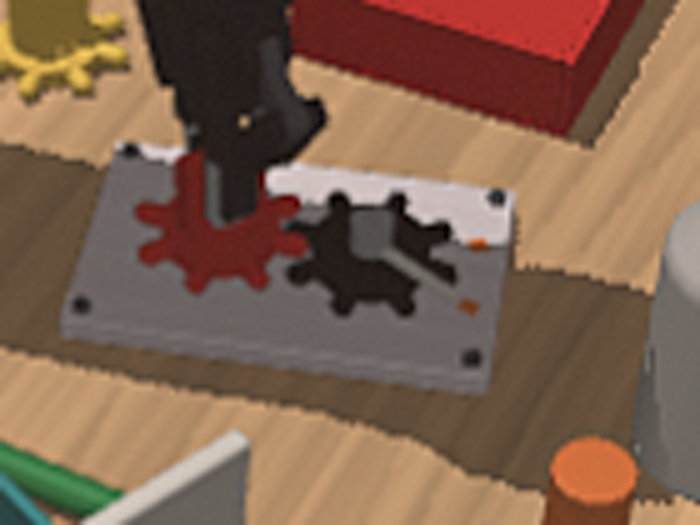

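step_arm --rows '[0,0,0,0.08,0,0,0,0.08,0,0,0,0.08,0,0,0,0.08,0,0,0,0.08,0,0,0,0.08,0,0,0,0.08,0,0,0,0.08,0,0,0,0.08,0,0,0,0.08]'

```text
time_s: 9.3
tool_pos: [0.5449, 0.0774, 0.0332]
ee_rot: [-0.497, 0.868, 0.0, -0.0]
wrist_force: [-0.8, -2.3, -0.4]
width: 0.0114
grip_force: 58.8
```

step_arm --rows '[0,0,4,0,0,0,10,0,-1,-6,10,0.13,-1.5,-12,10,0.13,-2,-18,10,0.13,-2.5,-24,10,0.13,-3,-30,10,0.13,-3.4,-36,10,0.13,-3.8,-39.7,10,0.13,-3.8,-39.7,10,0.13]'

```text
time_s: 10.55
tool_pos: [0.5066, -0.3216, 0.1328]
ee_rot: [-0.551, 0.834, 0.0, 0.0]
wrist_force: [-0.0, 0.2, -1.3]
width: 0.0112
grip_force: 58.8
```

```bash
cat > st.py <<'E'
from m import *
import sys
s=robot.get_state(); r=R.from_quat(s['ee_rot']).as_matrix()
print(s['time_s'],s['width'],s['tool_pos'],'psi',np.degrees(np.arctan2(r[1,0],r[0,0])),s['wrist_force'])
c=cap('wrist')
if len(sys.argv)>1: save(c,sys.argv[1])
P=cloud(c);zz=np.nan_to_num(P[...,2]);H=hsv(c)
teal=(H[...,0]>80)&(H[...,0]<100)&(H[...,1]>100)
print('floor z',np.median(zz[teal&(zz<0.03)&(zz>0)]),'rim',np.median(zz[teal&(zz>.055)&(zz<.075)]),(teal&(zz>.055)).sum())
rp=P[teal&(zz>.058)&(zz<.07)]
if len(rp): 
    q=(rp[:,:2]-[0.5454,-0.261]); a=np.radians(-22.95); X=q@[np.cos(a),np.sin(a)];Y=q@[-np.sin(a),np.cos(a)]
    print('rim case-x pct',np.percentile(X,[1,10,50,90,99]),'y',np.percentile(Y,[1,10,50,90,99]))
E
python3 st.py w4.png
```

```text
10.55 0.01115606896041483 [ 0.50661736 -0.32162014  0.1328153 ] psi -113.0665754781336 [-0.01723041  0.20511758 -1.29206033]
floor z 0.007192276988756574 rim 0.06456899020445431 7531
rim case-x pct [-0.06470274 -0.06277276  0.01448974  0.06717126  0.06919726] y [-0.1461714  -0.14481353 -0.11759096 -0.03700542 -0.01643337]
```

View pics/w4.png

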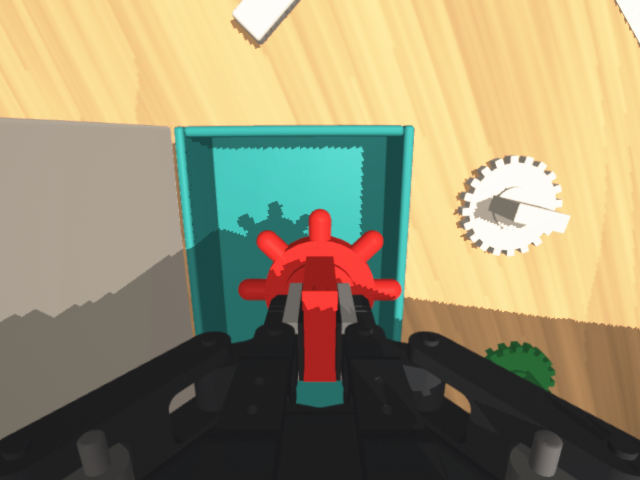

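The gear is over the case's far end, with the walls at columns 185 and 405 and the end wall at row 130. Lowering it now.

step_arm --rows '[0,0,-4,0,0,0,-8,0,0,0,-9.7,0,0,0,-10.6,0,0,0,-10.6,0,0,0,-10.6,0]'

```text
time_s: 11.35
tool_pos: [0.5077, -0.3199, 0.0288]
ee_rot: [-0.553, 0.833, -0.001, 0.0]
wrist_force: [-0.7, 0.6, -0.4]
width: 0.0112
grip_force: 58.8
```

step_arm --rows '[0,0,0,0,0,0,0,0,0,0,0,0,0,0,4,0,0,0,10,0,0,0,16,0,0,0,16,0]' --claw 0.35

```text
time_s: 12.22
tool_pos: [0.5086, -0.3207, 0.1931]
ee_rot: [-0.553, 0.833, -0.004, 0.002]
wrist_force: [1.5, 0.3, -0.1]
width: 0.0299
grip_force: 0.0
```

```bash
python3 - <<'E'
from m import *
print(robot.get_state()['tool_pos'])
c=cap('wrist'); gear(c,'red',(0.507,-0.321)); 
t=cap('top'); gear(t,'yellow',(0.41,0.162),.1); gear(t,'green',(0.406,-.13),.1); gear(t,'white',(0.366,-.282),.08)
E
```

```text
[ 0.5085665  -0.32065621  0.19313512]
wrist red fin c [ 0.507  -0.3218] wh 0.037 0.011 ang 67.3 ztop 0.0558 body [ 0.5073 -0.3213  0.0372] 3425
top yellow fin c [0.411  0.1624] wh 0.036 0.012 ang 57.5 ztop 0.0498 body [0.4103 0.1626 0.0359] 483
top green fin c [ 0.4054 -0.128 ] wh 0.036 0.012 ang 13.1 ztop 0.0511 body [ 0.4045 -0.1275  0.0339] 532
top white fin c [ 0.3679 -0.2778] wh 0.037 0.008 ang -34.1 ztop 0.0492 body [ 0.368  -0.2817  0.0382] 447
```

step_arm --rows '[-1,5,0,0,-2,11,0,0,-3,17,0,0,-4,23,0,0,-5,29,0,0,-6,35,0,0,-8,40,0,-0.1,-9,45,0,-0.17,-9.8,48.3,0,-0.17,-9.8,48.3,0,-0.17]' --claw 0.6

```text
time_s: 13.58
tool_pos: [0.4077, 0.1649, 0.1855]
ee_rot: [-0.481, 0.876, 0.0, -0.001]
wrist_force: [0.5, 0.4, 0.0]
width: 0.0511
grip_force: 0.0
```

```bash
python3 - <<'E'
from m import *
s=robot.get_state(); r=R.from_quat(s['ee_rot']).as_matrix()
print(s['time_s'],s['tool_pos'],np.degrees(np.arctan2(r[1,0],r[0,0])))
c=cap('wrist'); gear(c,'yellow',(0.41,0.162))
E
```

```text
13.575 [0.40772911 0.16491345 0.18550572] -122.43866419540389
wrist yellow fin c [0.41   0.1609] wh 0.036 0.011 ang 57.7 ztop 0.0497 body [0.4098 0.1616 0.0369] 2517
```

step_arm --rows '[0.2,-0.3,-5,0,0.2,-0.3,-11,0,0.2,-0.3,-15,0,0.2,-0.3,-16.7,0,0.2,-0.3,-16.7,0]'

```text
time_s: 14.25
tool_pos: [0.4106, 0.1597, 0.0198]
ee_rot: [-0.48, 0.877, 0.0, -0.001]
wrist_force: [0.4, -0.3, 0.5]
width: 0.051
grip_force: 0.0
```

step_arm --rows '[0,0,0,0,0,0,0,0,0,0,0,0,0,0,0,0,0,0,0,0,0,0,4,0,0,0,8,0,0,0,12,0,0,0,12,0]' --claw 0

```text
time_s: 15.38
tool_pos: [0.4125, 0.1611, 0.1438]
ee_rot: [-0.48, 0.877, -0.0, 0.003]
wrist_force: [0.1, 0.2, -1.8]
width: 0.011
grip_force: 58.7
```

step_arm --rows '[4,-2.4,0,0.04,8,-5,0,0.08,12,-7.5,0,0.08,13.4,-8.4,0,0.08,13.4,-8.4,0,0.08,13.4,-8.4,0,0.08,13.4,-8.4,0,0.08]'

```text
time_s: 16.25
tool_pos: [0.5442, 0.0771, 0.1405]
ee_rot: [-0.515, 0.857, 0.0, 0.0]
wrist_force: [0.4, 0.3, -0.1]
width: 0.0108
grip_force: 58.9
```

```bash
python3 - <<'E'
from m import *
s=robot.get_state(); r=R.from_quat(s['ee_rot']).as_matrix()
print(s['time_s'],s['width'],s['tool_pos'],np.degrees(np.arctan2(r[1,0],r[0,0])))
c=cap('wrist'); save(c,'w5.png'); P=cloud(c); print(P[216,320],P[289,245],P[289,395])
E
```

```text
16.25 0.010756182234079672 [0.5442391  0.07713087 0.14053947] -117.99093850639228
[0.52707945 0.04543017 0.12953895] [0.57344136 0.05950217 0.12947542] [0.51263492 0.09157755 0.12972594]
```

View pics/w5.png

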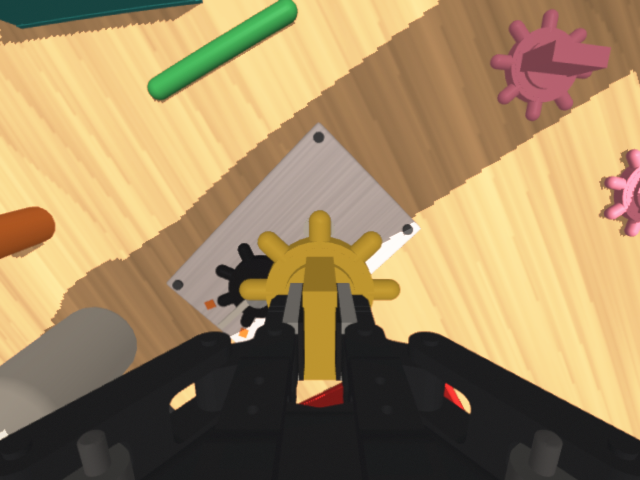

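Yellow is held flat over the spot, with the master behind it at (255,280) and the pointer centred. Lowering and turning.

step_arm --rows '[0,0,-4,0,0,0,-7,0,0,0,-8.5,0,0,0,-9.6,0,0,0,-10.5,0,0,0,-10.5,0,0,0,-10.5,0]'

```text
time_s: 17.18
tool_pos: [0.5454, 0.0765, 0.036]
ee_rot: [-0.515, 0.857, -0.0, 0.0]
wrist_force: [-0.3, -0.7, -0.3]
width: 0.011
grip_force: 58.9
```

step_arm --rows '[0,0,0,0.15,0,0,0,0.3,0,0,0,0.45,0,0,0,0.6,0,0,0,0.7,0,0,0,0.72,0,0,0,0.72,0,0,0,0.72,0,0,0,0.72,0,0,0,0.72]'

```text
time_s: 18.42
tool_pos: [0.545, 0.0764, 0.0353]
ee_rot: [0.784, -0.621, 0.0, 0.0]
wrist_force: [0.8, -2.3, 0.1]
width: 0.011
grip_force: 59.0
```

step_arm --rows '[0,0,0,0,0,0,0,0,0,0,0,0,0,0,0,0,0,0,0,0]'

```text
time_s: 19.05
tool_pos: [0.545, 0.0764, 0.0353]
ee_rot: [0.784, -0.621, 0.0, 0.0]
wrist_force: [0.7, -2.1, -1.0]
width: 0.0107
grip_force: 59.0
```

```bash
python3 look.py s4.png
```

```text
19.05 0.01074084644769807 [0.54495905 0.07640624 0.03527005] -76.80017387942617 [ 0.67792723 -2.14782706 -0.97970371]
```

View pics/s4.png

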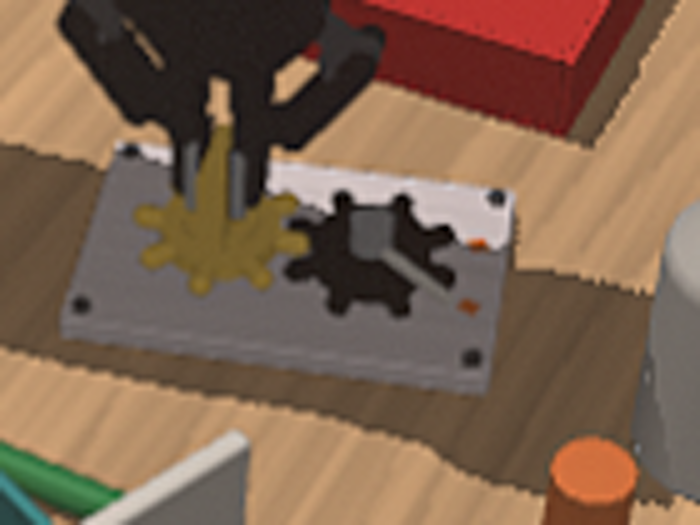

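step_arm --rows '[0,0,0,0.06,0,0,0,0.06,0,0,0,0.06,0,0,0,0.06,0,0,0,0.06,0,0,0,0.06,0,0,0,0.06,0,0,0,0.06,0,0,0,0.06,0,0,0,0.06]'

```text
time_s: 20.35
tool_pos: [0.5449, 0.0764, 0.0352]
ee_rot: [0.802, -0.597, -0.0, 0.0]
wrist_force: [-2.4, -3.7, -0.4]
width: 0.0109
grip_force: 58.9
```

step_arm --rows '[0,0,5,0,0,0,10,0,0,-5,10,-0.15,0.4,-10,10,-0.3,0.8,-15,10,-0.45,1.2,-20,10,-0.6,1.7,-25,10,-0.69,1.7,-26.8,10,-0.69,1.7,-26.8,10,-0.69,1.7,-26.8,10,-0.69]'

```text
time_s: 21.6
tool_pos: [0.5621, -0.1904, 0.1354]
ee_rot: [-0.553, 0.833, 0.0, 0.0]
wrist_force: [0.1, -0.7, -0.8]
width: 0.011
grip_force: 59.0
```

```bash
python3 st.py; python3 - <<'E'
from m import *
c=cap('wrist'); P=cloud(c); print(P[216,320],P[289,245],P[289,395])
E
```

```text
21.6 0.010982525293829136 [ 0.56210723 -0.19042648  0.13538104] psi -112.80490425447712 [ 0.14558929 -0.6706668  -0.82826565]
floor z 0.007221840578322314 rim 0.06436292293723511 8836
rim case-x pct [-0.06482673 -0.06349285  0.06382704  0.06780333  0.06935241] y [-0.06769014 -0.05424877  0.01205934  0.10316048  0.12723675]
[ 0.54794829 -0.22315991  0.12347526] [ 0.59283307 -0.20506629  0.12417844] [ 0.52926371 -0.17824398  0.1236755 ]
```

step_arm --rows '[0,0,-4,0,0,0,-8,0,0,0,-9.7,0,0,0,-10.5,0,0,0,-10.5,0,0,0,-10.5,0]'

```text
time_s: 22.45
tool_pos: [0.5628, -0.1918, 0.0318]
ee_rot: [-0.553, 0.833, -0.001, 0.001]
wrist_force: [0.1, -0.8, -0.5]
width: 0.0109
grip_force: 59.1
```

step_arm --rows '[0,0,0,0,0,0,0,0,0,0,0,0,0,0,4,0,0,0,10,0,0,0,16,0,0,0,16,0]' --claw 0.35

```text
time_s: 23.32
tool_pos: [0.5638, -0.1922, 0.1961]
ee_rot: [-0.553, 0.833, -0.003, 0.003]
wrist_force: [0.0, -0.6, -0.4]
width: 0.0301
grip_force: 0.0
```

```bash
python3 - <<'E'
from m import *
print(robot.get_state()['tool_pos'])
c=cap('wrist'); gear(c,'yellow',(0.562,-0.191)); gear(c,'red',(0.507,-0.321))
t=cap('top');gear(t,'green',(0.406,-.13),.1); gear(t,'white',(0.366,-.282),.08);
E
```

```text
[ 0.56375159 -0.19221677  0.19612156]
wrist yellow fin c [ 0.5618 -0.1921] wh 0.037 0.011 ang 67.0 ztop 0.0557 body [ 0.5628 -0.1922  0.0375] 2742
wrist red fin c [ 0.5076 -0.3199] wh 0.037 0.011 ang 67.1 ztop 0.0559 body [ 0.5076 -0.3205  0.0372] 4450
top green fin c [ 0.4126 -0.1247] wh 0.018 0.011 ang -2.1 ztop 0.0497 body [ 0.4069 -0.125   0.0341] 294Traceback (most recent call last):
  File "<stdin>", line 4, in <module>
  File "m.py", line 12, in gear
    zt=np.percentile(Q[:,2],97)
    return _quantile_unchecked(
        a, q, axis, out, overwrite_input, method, keepdims, weights)
    return _ureduce(a,
                    func=_quantile_ureduce_func,
    ...<5 lines>...
                    overwrite_input=overwrite_input,
                    method=method)
    r = func(a, **kwargs)
    result = _quantile(arr,
                       quantiles=q,
    ...<2 lines>...
                       out=out,
                       weights=wgt)
    slices_having_nans = np.isnan(arr[-1, ...])
                                  ~~~^^^^^^^^^
IndexError: index -1 is out of bounds for axis 0 with size 0
```

step_arm --rows '[-3,1,0,-0.17,-6,2,0,-0.34,-9,3,0,-0.51,-12,4,0,-0.68,-15,6,0,-0.85,-15.8,6.3,0,-0.94,-15.8,6.3,0,-0.94,-15.8,6.3,0,-0.94]' --claw 0.6

```text
time_s: 24.42
tool_pos: [0.404, -0.1286, 0.1894]
ee_rot: [-0.116, 0.993, 0.0, -0.001]
wrist_force: [-0.9, 0.8, -1.0]
width: 0.0511
grip_force: 0.0
```

```bash
python3 - <<'E'
from m import *
s=robot.get_state(); r=R.from_quat(s['ee_rot']).as_matrix()
print(s['time_s'],s['tool_pos'],np.degrees(np.arctan2(r[1,0],r[0,0])))
c=cap('wrist'); gear(c,'green',(0.406,-0.13)); 
try: gear(c,'white',(0.367,-0.282),.045)
except Exception: pass
E
```

```text
24.425 [ 0.4040166  -0.1286433   0.18941096] -166.64123966836152
wrist green fin c [ 0.4042 -0.1292] wh 0.037 0.011 ang 13.4 ztop 0.0497 body [ 0.4051 -0.1292  0.038 ] 4717
wrist white fin c [ 0.3659 -0.2809] wh 0.039 0.015 ang -36.4 ztop 0.0497 body [ 0.3662 -0.2829  0.0387] 5808
```

step_arm --rows '[0.1,-0.05,-6,0,0.1,-0.05,-12,0,0.1,-0.05,-15.5,0,0.1,-0.05,-17.1,0,0.1,-0.05,-17.1,0]'

```text
time_s: 25.1
tool_pos: [0.4048, -0.1291, 0.0189]
ee_rot: [-0.116, 0.993, 0.0, -0.001]
wrist_force: [-0.3, 0.3, 0.5]
width: 0.0513
grip_force: 0.0
```

step_arm --rows '[0,0,0,0,0,0,0,0,0,0,0,0,0,0,0,0,0,0,0,0,0,0,4,0,0,0,9,0,0,0,13,0,0,0,13,0]' --claw 0

```text
time_s: 26.22
tool_pos: [0.4065, -0.1295, 0.1528]
ee_rot: [-0.115, 0.993, -0.001, 0.003]
wrist_force: [-0.1, 0.4, -0.9]
width: 0.0113
grip_force: 58.6
```

step_arm --rows '[2,6,0,0,4,12,0,0,6,18,0,0,8,24,0,0,10,29,0,0,12,34,0,0,14,39,0,0,15,44,0,0,16.5,49.7,0,0,16.5,49.7,0,0]'

```text
time_s: 27.48
tool_pos: [0.5694, 0.3712, 0.1456]
ee_rot: [-0.117, 0.993, -0.001, -0.002]
wrist_force: [-0.7, -0.3, -0.8]
width: 0.0108
grip_force: 58.8
```

step_arm --rows '[0,0,0,0,0,0,0,0]'

```text
time_s: 27.72
tool_pos: [0.5699, 0.3668, 0.1496]
ee_rot: [-0.115, 0.993, -0.0, 0.0]
wrist_force: [-0.2, 0.0, 0.3]
width: 0.0111
grip_force: 58.8
```

```bash
python3 - <<'E'
from m import *
s=robot.get_state(); r=R.from_quat(s['ee_rot']).as_matrix()
print(s['time_s'],s['width'],s['tool_pos'],np.degrees(np.arctan2(r[1,0],r[0,0])))
c=cap('wrist'); save(c,'w6.png');P=cloud(c);zz=np.nan_to_num(P[...,2])
H=hsv(c)
g=(H[...,0]>45)&(H[...,0]<80)&(H[...,1]>90)&(np.hypot(P[...,0]-s['tool_pos'][0],P[...,1]-s['tool_pos'][1])<.05)
print('green z',np.percentile(zz[g],[2,20,50,80]),g.sum())
red=(H[...,0]<9)&(H[...,1]>150)
print('floor',np.median(zz[red&(zz<.02)]),'rim',np.median(zz[red&(zz>.035)]))
E
```

```text
27.725 0.011076468343922959 [0.56993771 0.36683409 0.14962506] -166.81287569888335
green z [0.13437257 0.13942704 0.14020508 0.17679941] 14536
floor 0.0061245857358288025 rim 0.04532474468303685
```

View pics/w6.png

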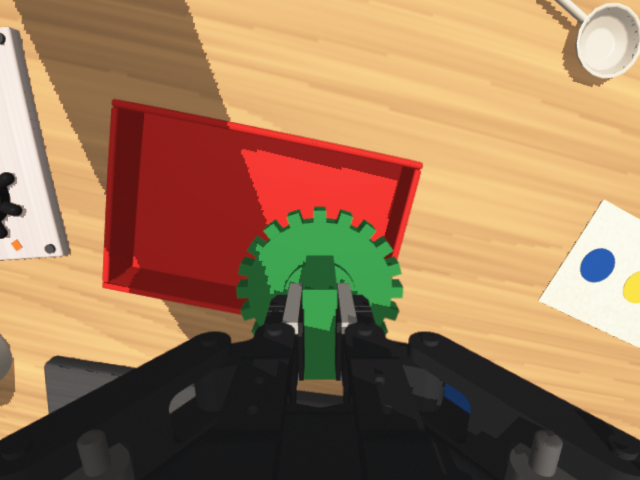

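Green is over the tray's +y half and clear of the walls. Lowering it, then on to white.

step_arm --rows '[0,0,-5,0,0,0,-9,0,0,0,-11,0,0,0,-12.2,0,0,0,-12.2,0,0,0,-12.2,0]'

```text
time_s: 28.52
tool_pos: [0.5707, 0.3684, 0.029]
ee_rot: [-0.115, 0.993, 0.001, 0.001]
wrist_force: [0.3, 0.2, -1.2]
width: 0.0111
grip_force: 58.8
```

step_arm --rows '[0,0,0,0,0,0,0,0,0,0,0,0,0,0,5,0,0,0,10,0,0,0,16,0,0,0,16,0]' --claw 0.35

```text
time_s: 29.4
tool_pos: [0.5715, 0.369, 0.1936]
ee_rot: [-0.115, 0.993, 0.002, 0.004]
wrist_force: [0.6, -0.2, -0.3]
width: 0.0298
grip_force: 0.0
```

```bash
python3 - <<'E'
from m import *
print(robot.get_state()['tool_pos'])
c=cap('wrist'); gear(c,'green',(0.57,0.367)); 
t=cap('top'); gear(t,'white',(0.366,-.282),.06);
E
```

```text
[0.57149678 0.36895056 0.19359688]
wrist green fin c [0.5697 0.3678] wh 0.037 0.012 ang 13.0 ztop 0.0546 body [0.5701 0.3676 0.0378] 4713
top white fin c [ 0.366 -0.28 ] wh 0.037 0.013 ang -35.6 ztop 0.0495 body [ 0.3658 -0.2819  0.0379] 720
```

step_arm --rows '[-2,-6,0,-0.1,-4,-12,0,-0.2,-6,-18,0,-0.3,-8,-24,0,-0.4,-10,-29,0,-0.5,-12,-34,0,-0.6,-14,-39,0,-0.7,-15,-45,0,-0.8,-16,-50,0,-0.86,-17.5,-55,0,-0.86]' --claw 0.6

```text
time_s: 30.75
tool_pos: [0.3938, -0.1834, 0.1856]
ee_rot: [0.31, 0.951, 0.0, -0.001]
wrist_force: [1.1, 0.2, 0.1]
width: 0.0514
grip_force: 0.0
```

step_arm --rows '[-1.5,-5,0,0,-3,-10,0,0,-3,-10,0,0,-3,-10,0,0]'

```text
time_s: 31.25
tool_pos: [0.3645, -0.2816, 0.186]
ee_rot: [0.31, 0.951, 0.001, -0.001]
wrist_force: [-0.2, 0.7, 0.1]
width: 0.0513
grip_force: 0.0
```

```bash
python3 - <<'E'
from m import *
s=robot.get_state(); r=R.from_quat(s['ee_rot']).as_matrix()
print(s['time_s'],s['tool_pos'],np.degrees(np.arctan2(r[1,0],r[0,0])))
c=cap('wrist'); gear(c,'white',(0.366,-0.282),.05)
E
```

```text
31.25 [ 0.36446121 -0.28162974  0.18596138] 143.9263534934471
wrist white fin c [ 0.3465 -0.2692] wh 0.055 0.01 ang 54.0 ztop 0.2869 body [ 0.3661 -0.282   0.05  ] 49786
```

```bash
sed -i 's/nan=9)<0.3)/nan=9)<(0.06 if name=="white" else 0.3))/' m.py; python3 - <<'E'
from m import *
c=cap('wrist'); gear(c,'white',(0.366,-0.282),.042)
E
```

```text
wrist white fin c [ 0.3655 -0.2827] wh 0.037 0.011 ang -35.6 ztop 0.0496 body [ 0.3662 -0.2829  0.0383] 4961
```

step_arm --rows '[0.15,-0.1,-6,0,0.15,-0.1,-12,0,0.15,-0.1,-15.2,0,0.15,-0.1,-16.7,0,0.15,-0.1,-16.7,0]'

```text
time_s: 31.98
tool_pos: [0.3666, -0.2824, 0.0202]
ee_rot: [0.309, 0.951, 0.0, -0.0]
wrist_force: [-0.7, 0.2, 0.4]
width: 0.051
grip_force: 0.0
```

step_arm --rows '[0,0,0,0,0,0,0,0,0,0,0,0,0,0,0,0,0,0,0,0,0,0,4,0,0,0,9,0,0,0,13,0,0,0,13,0]' --claw 0

```text
time_s: 33.1
tool_pos: [0.3677, -0.2841, 0.1538]
ee_rot: [0.309, 0.951, -0.001, 0.003]
wrist_force: [-0.4, -0.3, -2.2]
width: 0.0109
grip_force: 58.5
```

step_arm --rows '[2,6,0,0,4,12,0,0,6,18,0,0,8,24,0,0,10,29,0,0,12,34,0,0,14,39,0,0,17,44,0,0,19,49,0,0,20.6,54.8,0,0]'

```text
time_s: 34.35
tool_pos: [0.5728, 0.2662, 0.1488]
ee_rot: [0.31, 0.951, -0.001, -0.0]
wrist_force: [1.0, -0.1, 0.2]
width: 0.011
grip_force: 58.6
```

step_arm --rows '[0,0,0,0,0,0,0,0,0,0,0,0]'

```text
time_s: 34.72
tool_pos: [0.5723, 0.2638, 0.1503]
ee_rot: [0.31, 0.951, -0.0, -0.0]
wrist_force: [0.7, -0.2, -0.6]
width: 0.011
grip_force: 58.8
```

```bash
python3 - <<'E'
from m import *
s=robot.get_state(); r=R.from_quat(s['ee_rot']).as_matrix()
print(s['time_s'],s['width'],s['tool_pos'],np.degrees(np.arctan2(r[1,0],r[0,0])))
c=cap('wrist'); save(c,'w7.png');P=cloud(c);zz=np.nan_to_num(P[...,2]);H=hsv(c)
g=(H[...,1]<70)&(np.hypot(P[...,0]-s['tool_pos'][0],P[...,1]-s['tool_pos'][1])<.045)&(zz>.1)&(zz<.145)&(np.indices(zz.shape)[0]<290)
print('white z',np.percentile(zz[g],[2,20,50,80]),g.sum())
E
```

```text
34.725 0.011049511426718001 [0.57230001 0.26379278 0.15026048] 143.90549721069465
white z [0.1328106  0.1389187  0.1395726  0.14018229] 9092
```

View pics/w7.png

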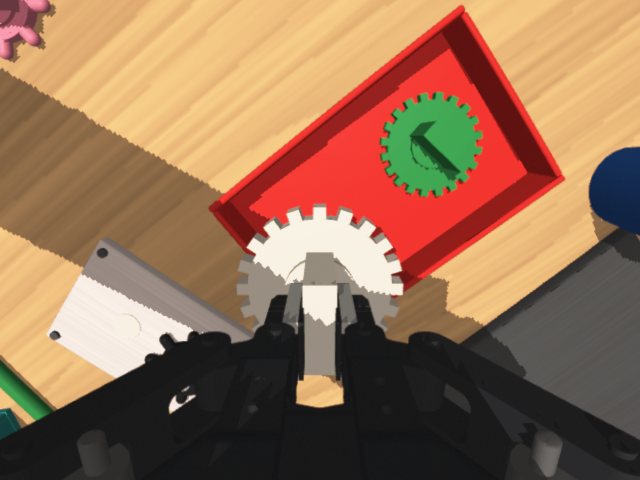

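Green lies flat in the tray at (432,143), and white is held above the other half. Lowering it.

step_arm --rows '[0,0.3,-5,0,0,0.3,-9,0,0,0.3,-11,0,0,0.3,-12.2,0,0,0.3,-12.2,0,0,0.3,-12.2,0]'

```text
time_s: 35.52
tool_pos: [0.5733, 0.2682, 0.0299]
ee_rot: [0.309, 0.951, 0.001, 0.001]
wrist_force: [-0.9, 0.7, 0.0]
width: 0.0106
grip_force: 58.9
```

step_arm --rows '[0,0,0,0,0,0,0,0,0,0,0,0,0,0,5,0,0,0,10,0,0,0,16,0,0,0,16,0]' --claw 0.35

```text
time_s: 36.4
tool_pos: [0.5741, 0.2687, 0.1943]
ee_rot: [0.309, 0.951, 0.003, 0.003]
wrist_force: [-0.1, -0.2, -0.2]
width: 0.03
grip_force: 0.0
```

```bash
python3 - <<'E'
from m import *
s=robot.get_state();print(s['tool_pos'])
c=cap('wrist'); gear(c,'white',(0.572,0.267),.042); gear(c,'green',(0.57,0.367),.05)
t=cap('top');P=cloud(t);zz=np.nan_to_num(P[...,2]);print('gear checks'); gear(t,'red',(.507,-.321),.05); gear(t,'yellow',(.562,-.192),.05)
U,V=np.meshgrid(np.arange(640),np.arange(480));H=hsv(t)
a=np.radians(-22.95);q=P[...,:2]-[0.5458,-0.262]
X=q@[np.cos(a),np.sin(a)];Y=q@[-np.sin(a),np.cos(a)]
# lid profile in case x vs z, away from the knob
for c,n in((t,'top'),(cap('scene'),'scene')):
    P=cloud(c);q=P[...,:2]-[0.5458,-0.262];X=q@[np.cos(a),np.sin(a)];Y=q@[-np.sin(a),np.cos(a)]
    for lo in np.arange(.07,.23,.02):
        m=(P[...,2]>lo)&(P[...,2]<lo+.02)&(abs(Y)<.14)&(abs(Y)>.04)&(X>.03)&(X<.15)
        if m.sum()>5: print(n,round(lo,2),m.sum(),np.percentile(X[m],[5,50,95]))
    m=(abs(Y)<.14)&(abs(Y)>.04)&(X>.04)&(X<.15); print('max z',np.nanpercentile(P[...,2][m],99.5))
E
```

```text
[0.57414158 0.26874053 0.19433341]
wrist white fin c [0.5712 0.2693] wh 0.037 0.011 ang -36.1 ztop 0.0547 body [0.573  0.2688 0.0391] 4850
wrist green fin c [0.5611 0.3407] wh 0.036 0.012 ang 13.3 ztop 0.0547 body [0.5617 0.3409 0.0376] 4287
gear checks
top red fin c [ 0.5073 -0.3179] wh 0.035 0.014 ang 70.2 ztop 0.0568 body [ 0.5069 -0.3191  0.0353] 442
top yellow fin c [ 0.5626 -0.1899] wh 0.036 0.013 ang 66.6 ztop 0.0566 body [ 0.5627 -0.1899  0.0365] 465
top 0.07 282 [0.06944117 0.07116335 0.07282215]
top 0.09 272 [0.07043626 0.07230421 0.07389721]
top 0.11 284 [0.07030408 0.07229596 0.07420245]
top 0.13 322 [0.07134853 0.07292838 0.07462574]
top 0.15 347 [0.07234809 0.07408072 0.07549808]
top 0.17 377 [0.07362291 0.07530971 0.07688082]
top 0.19 492 [0.07518689 0.07819978 0.08333821]
max z 0.20274102907522643
scene 0.07 785 [0.07648468 0.07790835 0.07910574]
scene 0.09 832 [0.07778155 0.07905144 0.08031378]
scene 0.11 887 [0.0789733  0.08024555 0.08145637]
scene 0.13 960 [0.08007071 0.08140554 0.0826122 ]
scene 0.15 1017 [0.08120188 0.08258561 0.08387152]
scene 0.17 1100 [0.08247806 0.08379111 0.0849933 ]
scene 0.19 1271 [0.07853286 0.08365542 0.08553627]
max z 0.20113960660671118
```

White and green are both flat in the tray. Green was nudged by about 3 cm but is still inside. Red and yellow are in the case. The lid stands at about 1.64 rad, with its edge near z=0.20. I'll straddle the edge off-centre from the knob and pull it inward.

step_arm --rows '[-1,-5,2,-0.17,-2,-10,4,-0.34,-3,-15,6,-0.51,-3,-20,6,-0.68,-3,-25,6,-0.85,-3,-30,6,-1.02,-2,-35,6,-1.19,0,-40,6,-1.34,2,-45,6,-1.34,4,-48,6,-1.34]' --claw 0.5

```text
time_s: 37.8
tool_pos: [0.6123, -0.2144, 0.2462]
ee_rot: [0.833, 0.553, -0.001, -0.001]
wrist_force: [0.3, 0.3, 0.6]
width: 0.0428
grip_force: 0.0
```

step_arm --rows '[1.5,-1,0,0,3.3,-1.7,-1,0,3.3,-1.7,-1.5,0,3.3,-1.7,-1.5,0,3.3,-1.7,-1.5,0]'

```text
time_s: 38.42
tool_pos: [0.6449, -0.2287, 0.2338]
ee_rot: [0.833, 0.553, 0.0, 0.0]
wrist_force: [-0.3, 0.0, 0.6]
width: 0.0428
grip_force: 0.0
```

```bash
cat > lid.py <<'E'
from m import *
import sys
s=robot.get_state(); r=R.from_quat(s['ee_rot']).as_matrix()
a=np.radians(-22.95)
def cf(p): q=np.asarray(p)[...,:2]-[0.5458,-0.262]; return q@[np.cos(a),np.sin(a)],q@[-np.sin(a),np.cos(a)]
print(s['time_s'],s['width'],s['tool_pos'],'psi',np.degrees(np.arctan2(r[1,0],r[0,0])),'case xy',cf(s['tool_pos']),s['wrist_force'])
c=cap('scene')
P=cloud(c);X,Y=cf(P);H=hsv(c)
m=(Y<-.02)&(Y>-.14)&(X>-.1)&(X<.15)&(P[...,2]>.066)&(H[...,1]<60)&(P[...,2]<.21)
for lo in np.arange(.065,.21,.02):
    k=m&(P[...,2]>lo)&(P[...,2]<lo+.02)
    if k.sum()>10: print(round(lo+.01,3),k.sum(),np.percentile(X[k],[5,50,95]))
if len(sys.argv)>1: save(c,sys.argv[1])
E
python3 lid.py
```

```text
38.425 0.04278129559421049 [ 0.64494694 -0.2287048   0.23376757] psi 67.21108458754661 case xy (np.float64(0.07831629076817276), np.float64(0.06931987183572104)) [-0.25171983  0.02767029  0.55298063]
0.075 466 [0.0764827  0.07774484 0.07891946]
0.095 547 [0.07773024 0.07887325 0.0800231 ]
0.115 593 [0.07895063 0.08005262 0.08128049]
0.135 626 [0.0801225  0.08128027 0.08246139]
0.155 691 [0.08122255 0.08244759 0.08362277]
0.175 732 [0.0824237  0.08366199 0.08485046]
0.195 1067 [0.07859361 0.08410153 0.08554958]
```

step_arm --rows '[0.2,0,-2,0,0.2,0,-4,0,0.2,0,-6.5,0,0.2,0,-6.5,0]'

```text
time_s: 38.98
tool_pos: [0.6464, -0.2286, 0.167]
ee_rot: [0.833, 0.553, -0.001, -0.001]
wrist_force: [-1.5, 0.2, 0.7]
width: 0.0429
grip_force: 0.0
```

step_arm --rows '[-1,0.4,0,0,-2,0.85,0,0,-3,1.3,0,0,-4,1.7,0,0,-5,2.1,0,0,-6,2.55,0,0,-7,3,0,0,-7,3,0,0]'

```text
time_s: 39.98
tool_pos: [0.5767, -0.1987, 0.1686]
ee_rot: [0.833, 0.553, -0.0, -0.0]
wrist_force: [-0.3, -0.2, -0.3]
width: 0.0429
grip_force: 0.0
```

```bash
python3 lid.py s5.png
```

```text
39.975 0.04294977395370862 [ 0.57672176 -0.19874009  0.16859863] psi 67.20063852942486 case xy (np.float64(0.0038073686614996487), np.float64(0.07030985467356794)) [-0.30724328 -0.20956636 -0.28237059]
0.075 876 [0.0674209  0.07164374 0.07538379]
0.095 1166 [0.05724093 0.06235289 0.06747405]
0.115 1215 [0.04698457 0.0520628  0.05724565]
0.135 1258 [0.03685184 0.04184221 0.04696387]
0.155 1304 [0.02654162 0.03164217 0.03660863]
0.175 1383 [0.01627256 0.02140201 0.02643068]
0.195 443 [0.00983707 0.01437023 0.01684287]
```

View pics/s5.png

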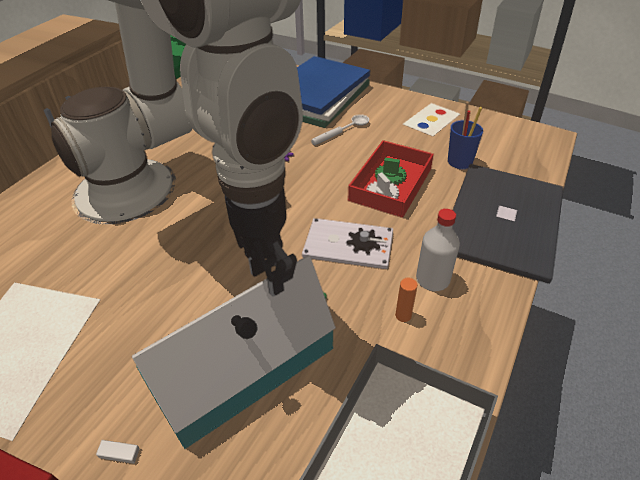

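The lid is now at about 1.1 rad, leaning inward. I'll lift off, shut the fingers and press its outer face down.

step_arm --rows '[0,0,3.5,0,0,0,7,0,0,0,7,0]'

```text
time_s: 40.4
tool_pos: [0.5785, -0.1995, 0.2412]
ee_rot: [0.833, 0.553, 0.001, 0.002]
wrist_force: [0.3, -0.5, -0.4]
width: 0.0428
grip_force: 0.0
```

step_arm --rows '[2,-0.8,0,0,3.8,-1.6,0,0,3.8,-1.6,0,0,3.8,-1.6,-3,0,3.8,-1.6,-3,0]' --claw 0

```text
time_s: 41.02
tool_pos: [0.614, -0.2145, 0.2057]
ee_rot: [0.833, 0.553, -0.001, -0.002]
wrist_force: [-0.3, 0.3, 0.4]
width: 0.0001
grip_force: 0.0
```

step_arm --rows '[-0.5,0.2,-4,0,-1.4,0.6,-5.5,0,-2.8,1.2,-6.2,0,-4.1,1.8,-7.2,0,-5.2,2.2,-9,0,-6.2,2.6,-10.7,0,-6.7,2.8,-12.2,0,-7.1,3,-13.3,0,-7.1,3,-13.3,0]'

```text
time_s: 42.15
tool_pos: [0.544, -0.1848, 0.0752]
ee_rot: [0.833, 0.553, -0.0, -0.0]
wrist_force: [0.0, -0.2, 0.2]
width: -0.0001
grip_force: 0.0
```

```bash
python3 lid.py
```

```text
42.15 -7.109398947648888e-05 [ 0.54397375 -0.18482805  0.07524279] psi 67.20222200557274 case xy (np.float64(-0.03177317767185834), np.float64(0.07035133412853138)) [ 0.0302372  -0.21814083  0.24096236]
0.075 6205 [-0.05758122  0.00873847  0.06610934]
```

step_arm --rows '[0,0,-0.2,0,0,0,-0.4,0,0,0,-0.5,0,0,0,-0.5,0]'

```text
time_s: 42.7
tool_pos: [0.5449, -0.1852, 0.0724]
ee_rot: [0.833, 0.553, 0.001, 0.001]
wrist_force: [-4.2, 1.9, 12.7]
width: 0.0001
grip_force: 6.8
```

step_arm --rows '[0,0,4,0,0,0,9,0,-2,5,14,0,-4,10,14,0,-4,10,14,0,-4,10,14,0,-4,10,14,0,-4,10,14,0]'

```text
time_s: 43.7
tool_pos: [0.5045, -0.0859, 0.2097]
ee_rot: [0.833, 0.553, -0.0, -0.0]
wrist_force: [0.4, 0.0, -0.4]
width: -0.0001
grip_force: 0.0
```

```bash
python3 - <<'E'
from lid import *
m2=m&(P[...,2]<.085)&(abs(Y+.08)<.05)
A=np.c_[X[m2],np.ones(m2.sum())]; print('slope,z0 scene',np.linalg.lstsq(A,P[...,2][m2],rcond=None)[0])
t=cap('top'); Pt=cloud(t);Xt,Yt=cf(Pt); k=(abs(Xt)<.06)&(Yt<-.05)&(Yt>-.13)&(Pt[...,2]>.06)&(Pt[...,2]<.09)
A=np.c_[Xt[k],np.ones(k.sum())]; print('slope top',np.linalg.lstsq(A,Pt[...,2][k],rcond=None)[0],k.sum())
zz=np.nan_to_num(Pt[...,2]);H=hsv(t)
gear(t,'green',(.5617,.341),.05); gear(t,'white',(.573,.269),.042)
save(t,'t2.png')
E
```

```text
43.7 -9.139983071953572e-05 [ 0.50454596 -0.08587415  0.20965316] psi 67.12689561749214 case xy (np.float64(-0.10666494600476725), np.float64(0.14609860016331724)) [ 0.3589902   0.00785533 -0.39869853]
0.075 6147 [-0.05734737  0.00882462  0.06616798]
slope,z0 scene [-0.00315224  0.07250088]
slope top [0.00117669 0.07294975] 1790
top green fin c [0.5614 0.3398] wh 0.037 0.012 ang 13.4 ztop 0.055 body [0.5618 0.3412 0.0339] 514
top white fin c [0.5722 0.2693] wh 0.036 0.014 ang -40.4 ztop 0.0559 body [0.5715 0.2699 0.0374] 651
```

View pics/t2.png

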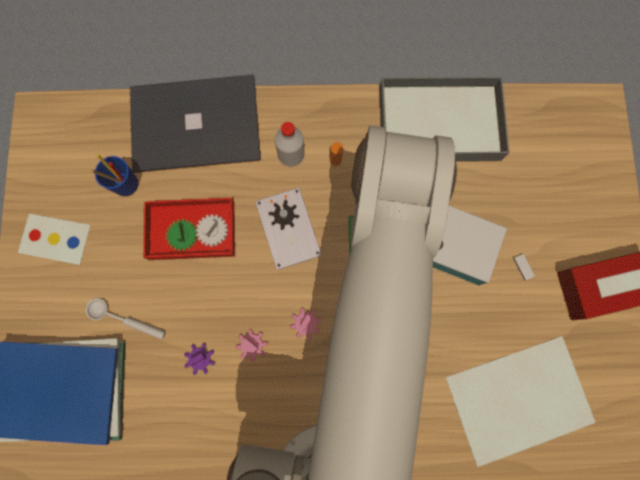

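The lid is shut, with a slope near 0 and its top at z=0.0725. Green (181,235) and white (212,230) are flat in the tray, and the bottle and glue stick are upright. The robot is clear, so I'm handing in.

```bash
python3 -c "
from plant import robot
print(robot.finish_job())"
```

```text
the job is handed in; nothing more can be done
None
```

The job is handed in, with no verdict returned: red then yellow were checked on the master and laid in the teal case (there was no blue gear), green and white lie flat in the red tray, and the lid is fully shut with the bottle and glue stick still standing.

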